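# Clamp the copper pipe in the inclined jig

## Task

Pick the copper pipe out of the crate of offcuts and lower it, without dropping it, into the vee cradle of the blue inclined jig, with its lower end up against the yellow stop. Then turn the orange-winged lock collar until its tongue lies square across the pipe and its red pointer is at the fixed red mark. Leave the other offcuts in the crate, and do not disturb the hammer, the bottle or the copper cup.

Things in the scene. Friction and masses are not known exactly. Their poses are not given: they have to be found in the camera images.
- tube: the copper pipe, the only copper-coloured piece in the crate: 160 mm long, 28 mm in diameter, dark ends, about 0.25 kg. It lies level in the crate. Origin at its middle on the axis; x runs along it (either end may go down)
- crate: green steel stock crate, open on top, fixed; outside 260 (x) by 340 (y) by 50 mm high, walls and floor 5 mm. Origin under its centre, z up. Four pieces lie in it roughly along its x, 72 mm apart, in any order, and two thin ones across its ends
- seat (a point): where the middle of the pipe's axis belongs in the jig. x runs along the cradle, up the slope (30 degrees to level; the high end is at the robot's left), y is level across it, z is normal to the sloping bed, up and to the robot's right. The yellow stop's face is at x = -80 mm (the pipe's lower end goes against it); it stands 12 mm above the pipe's axis
- bed: the jig's blue sloping bed, 190 by 152 mm, fixed; origin on its surface, 38 mm under seat, axes parallel to those of seat. The pipe lies in two 90-degree steel vees, each 18 mm long, 48 mm wide and 36 mm above the bed, centred at x = -45 and x = +40 mm; the space between them is free for fingers
- collar_axis (a point): point on the lock collar's axis, at gripping height (at x = 66, y = 56, z = 50 mm from seat); fixed, axes parallel to those of seat. The collar turns about this z. Its orange wing is a bar 48 mm long, 14 mm wide, from 22 mm below to 12 mm above this point, centred on the axis; at joint value q it runs along (cos q, sin q) in this x, y
- tongue_tip (a point): tip of the collar's aluminium tongue, on top: 72 mm from the collar's axis along (sin q, -cos q), 24 mm below collar_axis. The tongue is 20 mm wide and 8 mm thick; it passes 4 mm above a seated pipe
- collar (a joint): angle q of the lock collar, rad: 0 at the locked mark (tongue square across the pipe, red pointer at the fixed red mark on its blue pillar), about 1.15 to 1.5 when open; positive is counter-clockwise looking down on the bed. It is stiff, stays where it is left, and can go 0.35 rad past the mark
- steel_pipe: grey steel pipe in the crate, same size as the copper one; origin at its middle
- square_bar: dark brown rusty square bar in the crate, 150 by 24 by 24 mm; origin at its middle
- angle_iron: dark steel angle in the crate, 150 by 32 by 34 mm; origin under its middle
- short_rod: brass rod, 110 mm long, 16 mm in diameter, across the crate's far end; origin at its middle
- flat_bar: dark brown rusty flat bar, 120 by 20 by 8 mm, across the crate's near end; origin at its middle
- hammer: red-headed hammer lying on the table, 280 mm long
- bottle: white bottle on the table, 64 mm in diameter, 150 mm high; origin under it
- copper_cup: open copper cup standing on the table, 90 mm in diameter, 120 mm high; origin under it
There are look-alikes about, which are no part of the job. Of the things shaped like the tube, the copper one is meant.

How it is judged:
By the outcome, as a careful person would: the job done as asked, in the order asked, and still so for the second after the job is handed in, with the robot touching nothing.
It also fails if it takes over 59 s, if anything falls off the work surface, if the arm or the gripper's body presses on something with over 40 N, if the wrist force passes 120 N, or if a joint passes its speed limit or range.

## Robot

A 7-joint arm with a two-finger parallel gripper is mounted at the origin on the work surface. World frame = base frame: x ahead of the robot, y to its left, z up, the work surface at z = 0. Lengths are in m, angles in rad, forces in N, time in s.
With the tool pointing down it reaches from about 0.4 to 0.875 m from the base axis. Payload 4.4 kg.
Tool frame: the origin (TCP) lies midway between the tips of the shut fingers; the grasp point (between the pads) lies 19 mm behind it; z points along the fingers, y is the line along which they close (so a half turn about z gives the same grasp; the last joint's range is limited). The gripper opens to 85 mm and grips with 20 to 120 N. Pads are 22 mm wide; open, the fingers measure 114 mm over their backs; the gripper's body (76 mm by 85 mm) begins 54 mm behind the grasp point. The pads swing forward as they close: fully open they stand 13 mm farther back than shut.
Start: joints at [-1.205, 0.628, 0.038, 1.517, -0.027, 0.996, -0.02], TCP at [0.272, 0.59, 0.231] pointing down, gripper open.
Joint ranges: [-3.06, 3.06], [-0.37, 2.12], [-1.25, 1.32], [0.18, 2.47], [-1.1, 4.24], [0.23, 1.98], [-2.94, 2.94]. Speed limits (rad/s): [2.57, 2.57, 3.14, 3.14, 3.14, 3.14, 3.14].

## Interface

Orientations are given as a unit quaternion [w, x, y, z].
In Python, from bench import ctrl gives the robot as it stands. The module is installed in compiled form; this text tells all that it offers.
- The arm moves only by the tool carry_out, never from a script. Its argument "rows" is a list of rows, each an object with "travel": the shift along the tool's x, y, z as a fraction of full scale, a list of three; "turn": the turn, a rotation vector about the tool's x, y, z as a fraction of full scale, a list of three. In form: [{"travel": [dx, dy, dz], "turn": [rx, ry, rz]}, ...]. A call has 1 to 5 rows; each row is the pose to reach, as a shift and turn from the pose commanded when the call began, along the tool's axes at that moment, turning the shorter way round; what a row does not reach only later rows make up. Full scale, the value 1, is 0.1 m for a shift and 180 degrees for a turn. A row lasts 1/10 s, in which the tool goes at most 50 mm and 8.59 degrees, less where a joint would pass 70% of its speed; a pose out of reach is approached as far as the arm can. A call with a number of a shift or a turn outside -1 to 1 is refused whole. A call with a gripper value outside its range is refused whole. "fingers" is the opening, from -1 (shut) to 1 (fully open), set as the call begins (left out, the last holds). The fingers move at their own pace and stop on an object; the grip force is fixed at half the most. Time passes only in rows, so rows that repeat a pose let the fingers close. It gives the time, the measured TCP pose, the force, the opening and the grip force at its end, in the units of the state.
- ctrl.get_obs(): the state, without advancing time (a new reading comes with each control period).
- ctrl.snapshot(name): name is "scene" or "top"; returns a dict with "color" (480x640x3 uint8, red, green, blue), "depth" (480x640 float32, m along the optical axis (not along the pixel's ray), 0 where there is no reading), "K" (3x3 intrinsics, pixels), "dist_coeffs" ([k1, k2, p1, p2, k3] as OpenCV has them; the pictures are not rectified), "camera_from_world" (4x4, takes a point from world to camera coordinates). Camera axes: x right, y down, z forward; pixel columns grow to the right and rows downward; lengths in m; the calibration is good to about 2 mm. A picture is of the moment at which its call begins.
- ctrl.hand_in(): hands the job in; it is judged then, once.
The state is a dict: "time_s": time; "joints": joint angles; "qvel": joint speeds; "joint_torque": joint torques, N m; "tcp_pos": TCP position; "tcp_rot": TCP orientation; "contact_force": force on the tool from outside, world axes, zero at the start; "torque": the same for the moment, N m; "finger_gap": finger opening in m; "gripper_force": force on a finger pad.
Only numpy, scipy, OpenCV 4.12 (cv2) and the standard library are available. Lean on these libraries where they do the work, as an engineer would, in place of code of your own. Each camera call takes 0.05 s, during which the arm holds its last target. There are 200 camera calls.

## Working session

There is one attempt and no reset: what is moved stays moved. The work goes in short steps, Python scripts to look and compute and a tool call to move; the robot and the scene stay as the last step left them, time stands still between calls to the robot, and variables do not carry over. Pictures are saved under pics/ and viewed, at most 10 in all, crops included, and the job is handed in when it is done.

Besides the shell and the picture viewer there is one more tool, called after "Call:" by a JSON object that holds its "op" and its "data", one argument or row to a line. carry_out: Moves the arm, as the interface text tells. Shift numbers are shares of 0.1 m and turn numbers shares of 180 degrees, none past 1 either way. Its arguments: {"type":"object","properties":{"rows":{"type":"array","items":{"type":"object","properties":{"travel":{"type":"array","items":{"type":"number","minimum":-1,"maximum":1}},"turn":{"type":"array","items":{"type":"number","minimum":-1,"maximum":1}}}}},"fingers":{"type":"number"}},"required":["rows"]}

```bash
mkdir -p pics; ls; cat > h.py <<'E'
import numpy as np, cv2
from scipy.spatial.transform import Rotation as R
from bench import ctrl
def snap(n):
    s=ctrl.snapshot(n); np.savez(f'/tmp/{n}.npz',**{k:np.asarray(v) for k,v in s.items()}); return s
def load(n): return dict(np.load(f'/tmp/{n}.npz'))
def save(n,img): cv2.imwrite(f'pics/{n}.png',img[...,::-1])
def und(s,px):
    return cv2.undistortPoints(np.float64(px).reshape(-1,1,2),s['K'],s['dist_coeffs']).reshape(-1,2)
def pts(s,px):  # depth -> world
    px=np.atleast_2d(px).astype(int); d=s['depth'][px[:,1],px[:,0]]
    n=und(s,px); c=np.c_[n*d[:,None],d]; T=np.linalg.inv(s['camera_from_world'])
    return c@T[:3,:3].T+T[:3,3]
def ray(s,px,z):
    n=und(s,px); T=np.linalg.inv(s['camera_from_world']); d=np.c_[n,np.ones(len(n))]@T[:3,:3].T; o=T[:3,3]
    return o+d*((z-o[2])/d[:,2])[:,None]
def proj(s,P):
    T=s['camera_from_world']; r=cv2.Rodrigues(T[:3,:3])[0]
    return cv2.projectPoints(np.float64(P).reshape(-1,1,3),r,T[:3,3],s['K'],s['dist_coeffs'])[0].reshape(-1,2)
E
python3 - <<'E'
from h import *
for n in('scene','top'):
    s=snap(n); save(n+'0',s['color']); print(n,np.linalg.inv(s['camera_from_world']).round(3).tolist(),s['K'].tolist() if hasattr(s['K'],'tolist') else s['K'])
o=ctrl.get_obs(); print(o)
E
```

```text
pics
scene [[0.058, 0.854, -0.517, 1.321], [0.998, -0.041, 0.043, 0.021], [0.015, -0.519, -0.855, 1.439], [0.0, 0.0, 0.0, 1.0]] [[583.0810169006048, 0.0, 320.4715328880888], [0.0, 583.0810169006048, 242.05231559241267], [0.0, 0.0, 1.0]]
top [[0.016, -0.995, 0.098, 0.357], [-1.0, -0.015, 0.01, 0.094], [-0.008, -0.098, -0.995, 1.676], [0.0, 0.0, 0.0, 1.0]] [[614.1897478900827, 0.0, 323.78734506992083], [0.0, 614.1897478900827, 241.2785351043615], [0.0, 0.0, 1.0]]
{'time_s': 0.1, 'joints': array([-1.20482794,  0.62923637,  0.03846164,  1.51826047, -0.02700034,
        0.99633216, -0.01997298]), 'qvel': array([-0.00034393, -0.0027615 , -0.00070671, -0.00446688,  0.00130376,
       -0.00013285,  0.00050786]), 'joint_torque': array([ 2.63740643e-03, -5.64539909e+01,  1.23054519e+00, -1.93976086e+01,
        1.13716285e-02,  5.51373028e-03, -1.43243470e-07]), 'tcp_pos': array([0.27175486, 0.58984284, 0.23049497]), 'tcp_rot': array([-1.71222912e-04,  2.14204586e-01,  9.76788441e-01, -8.41736578e-04]), 'contact_force': array([ 0.64984226,  0.6063759 , -0.12368369]), 'torque': array([0.05202123, 0.00788609, 0.00617888]), 'gripper_force': 0.0, 'finger_gap': 0.08535074083962468}
```

View pics/scene0.png

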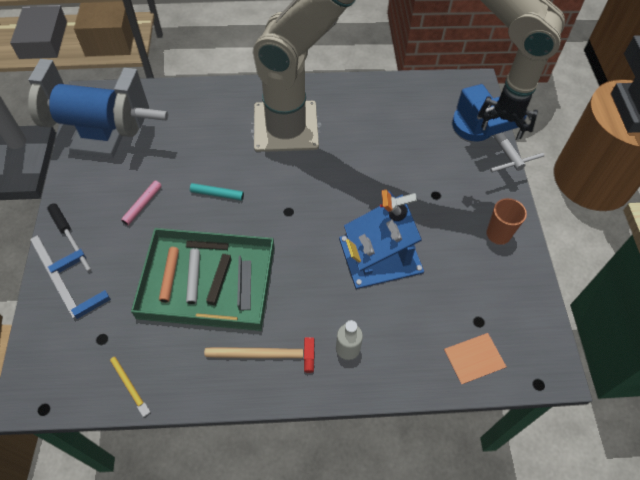

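View pics/top0.png

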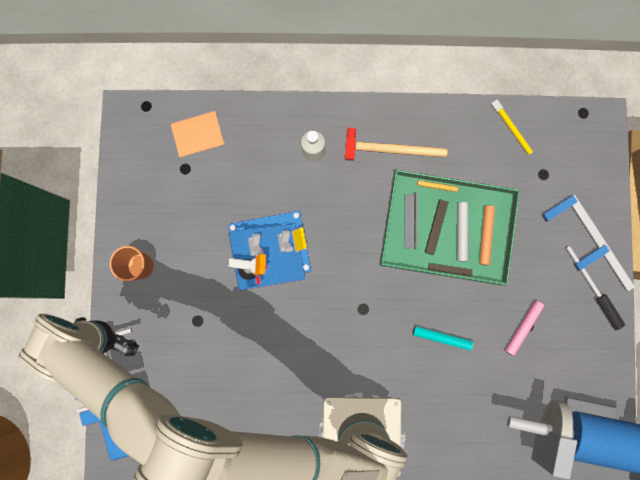

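Scene view: the copper pipe is in the crate at (169,274), which is (487,235) in the top view. The jig is at (385,240) scene and (268,250) top, with the orange wing at (387,200) and the yellow stop at (352,248).

Things that could be taken for the pipe:
- steel pipe (193,275)
- pink tube (141,202)
- teal tube (216,192)
- brass rod (216,317)
- copper cup (506,222)
- orange sheet (475,358)

I choose (169,274), the only copper-coloured piece in the crate.

```bash
python3 - <<'E'
from h import *
A=load('scene');B=load('top')
c1=cv2.resize(A['color'][225:335,125:285],(400,275),interpolation=3)
c2=cv2.resize(B['color'][160:300,370:530],(340,298),interpolation=3)
j1=cv2.resize(A['color'][180:295,330:430],(400,300)[0:1]+(460,),interpolation=3) if 0 else cv2.resize(A['color'][180:292,330:434],(390,300),interpolation=3)
j2=cv2.resize(B['color'][200:300,220:320],(400,300),interpolation=3)
W=np.zeros((600,800,3),np.uint8);W[:275,:400]=c1;W[:298,410:750]=c2;W[300:,:390]=j1;W[300:,400:]=j2
save('crops',W)
for n,s,box in(('scene',A,(225,335,125,285)),('top',B,(160,300,370,530))):
    hsv=cv2.cvtColor(s['color'],cv2.COLOR_RGB2HSV); m=cv2.inRange(hsv,(3,110,80),(15,255,255)); k=np.zeros_like(m);k[box[0]:box[1],box[2]:box[3]]=1;m*=k
    nn,l,st,ce=cv2.connectedComponentsWithStats(m); i=1+st[1:,4].argmax()
    ys,xs=np.where(l==i); px=np.c_[xs,ys]; P=pts(s,px); P=P[np.isfinite(P).all(1)]
    print(n,st[i],ce[i].round(1),'z',np.percentile(P[:,2],[5,50,95]).round(4))
    Q=ray(s,px+0.0,0.025); mu=Q.mean(0); 
    r=cv2.minAreaRect(np.float32(Q[:,:2]*1000)); print('rect mm',r)
    print('depth mean',P.mean(0).round(4))
E
```

```text
scene [160 248  18  53 485] [168.7 273.8] z [0.0214 0.0308 0.0374]
rect mm ((545.7237548828125, -329.9225158691406), (25.855182647705078, 161.45242309570312), 84.47269439697266)
depth mean [ 0.5548 -0.3266  0.039 ]
top [480 206  14  59 584] [486.6 235. ] z [0.0201 0.0305 0.0381]
rect mm ((544.3370971679688, -331.5975036621094), (27.346860885620117, 160.5096435546875), 84.25123596191406)
depth mean [ 0.5431 -0.3303  0.0297]
```

View pics/crops.png

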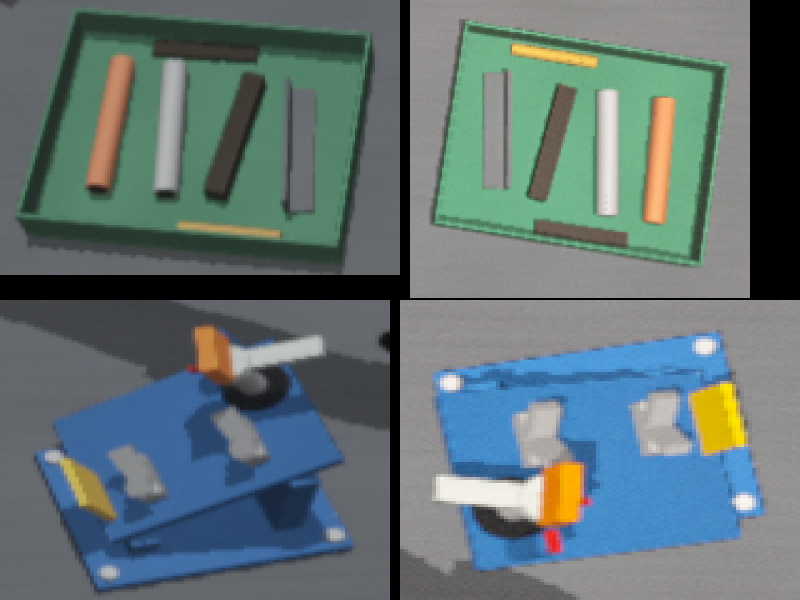

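The close crop confirms the choice: the copper pipe is at the crate's right end, level (top at 33 mm, about 27x160 mm). The jig view shows the wing nearly square to the pipe direction, with the tongue pointing up the slope (open). The two vees and the stop are clear.

```bash
python3 - <<'E'
from h import *
for n,box in(('scene',(180,295,330,434)),('top',(200,300,220,320))):
    s=load(n); hsv=cv2.cvtColor(s['color'],cv2.COLOR_RGB2HSV); m=cv2.inRange(hsv,(100,120,60),(120,255,255)); k=np.zeros_like(m);k[box[0]:box[1],box[2]:box[3]]=1;m*=k
    ys,xs=np.where(m>0); px=np.c_[xs,ys]; P=pts(s,px); ok=(P[:,2]>0.03)&(P[:,2]<0.25)
    # ransac plane
    rng=np.random.default_rng(0);best=0;Q=P[ok]
    for _ in range(500):
        a,b,c=Q[rng.choice(len(Q),3,False)]; N=np.cross(b-a,c-a); l=np.linalg.norm(N)
        if l<1e-6: continue
        N/=l; i=abs((Q-a)@N)<.004
        if i.sum()>best: best=i.sum();I=i
    for _ in range(3):
        c=Q[I].mean(0); N=np.linalg.svd(Q[I]-c)[2][2]; N*=np.sign(N[2]); I=abs((Q-c)@N)<.005
    print(n,ok.sum(),I.sum(),'N',N.round(4),'slope',np.degrees(np.arccos(N[2])).round(2),'rms',((Q[I]-c)@N).std())
    # in-plane; use pixels of inliers cast to plane
    pin=px[ok][I]; T=np.linalg.inv(s['camera_from_world']); d=np.c_[und(s,pin),np.ones(len(pin))]@T[:3,:3].T;o=T[:3,3]
    X=o+d*(((c-o)@N)/(d@N))[:,None]
    h=-np.r_[N[:2],0];h/=np.linalg.norm(h); # horizontal uphill
    ex=h-(h@N)*N; ex/=np.linalg.norm(ex); ey=np.cross(N,ex)
    uv=np.c_[(X-c)@ex,(X-c)@ey]*1000
    mm=np.zeros(m.shape,np.uint8); mm[pin[:,1],pin[:,0]]=255; 
    mm=cv2.morphologyEx(mm,cv2.MORPH_OPEN,np.ones((3,3)));keep=mm[pin[:,1],pin[:,0]]>0; uv=uv[keep]
    r=cv2.minAreaRect(np.float32(uv)); print(r, 'pct',np.percentile(uv,[.5,99.5],axis=0).round(1).tolist())
    C=c+(r[0][0]*ex+r[0][1]*ey)/1000; print('bed centre',C.round(4),'ex',ex.round(4),'ey',ey.round(4), 'head deg',np.degrees(np.arctan2(h[1],h[0])))
    print('seat',(C+.038*N).round(4))
E
```

```text
scene 2596 2058 N [ 0.0982 -0.4891  0.8667] slope 29.93 rms 0.002419010167990009
((3.158538818359375, 6.819915771484375), (189.16421508789062, 153.4749755859375), 0.4326522648334503) pct [[-88.5, -68.2], [96.0, 81.4]]
bed centre [0.4792 0.2562 0.0854] ex [-0.1706  0.8497  0.4989] ey [-0.9804 -0.1969  0.    ] head deg 101.35290556898701
seat [0.483  0.2376 0.1183]
top 2591 2186 N [ 0.101  -0.4891  0.8664] slope 29.96 rms 0.0024487044319345614
((3.3883438110351562, -0.5216598510742188), (189.40573120117188, 151.28038024902344), 0.6110853552818298) pct [[-90.3, -74.5], [96.6, 73.9]]
bed centre [0.4755 0.2552 0.0863] ex [-0.1752  0.8485  0.4994] ey [-0.9793 -0.2022  0.    ] head deg 101.66515042834662
seat [0.4794 0.2366 0.1192]
```

```bash
cat >> h.py <<'E'
def frame(seat=(0.4812,0.2371,0.1188),head=102.0):
    t=np.radians(head);s=np.radians(30)
    ex=np.r_[np.cos(t)*np.cos(s),np.sin(t)*np.cos(s),np.sin(s)]; ey=np.r_[-np.sin(t),np.cos(t),0]
    return np.array(seat),np.c_[ex,ey,np.cross(ex,ey)]
def W(p,*a):
    s,F=frame(*a); return s+np.atleast_2d(p)@F.T/1000
E
python3 - <<'E'
from h import *
q=1.5
def lines(q):
    L=[[(-95,-76,-38),(95,-76,-38),(95,76,-38),(-95,76,-38),(-95,-76,-38)]]
    for xc in(-45,40):
        for x in(xc-9,xc+9): L.append([(x,-24,-2),(x,-20,-2+0),(x,0,-20),(x,24,-2)])
    L.append([(-80,-20,12),(-80,20,12)])
    L.append([(-80,0,0),(80,0,0)])
    L.append([(66,56,62),(66+24*np.cos(q),56+24*np.sin(q),62),(66-24*np.cos(q),56-24*np.sin(q),62)])
    L.append([(66,56,26),(66+72*np.sin(q),56-72*np.cos(q),26)])
    return L
out=[]
for n,(y0,y1,x0,x1) in(('scene',(180,292,330,434)),('top',(200,300,220,320))):
    s=load(n);f=6 if n=='top' else 5.6
    k=3.9
    im=cv2.resize(s['color'][y0:y1,x0:x1],None,fx=k,fy=k,interpolation=3)
    for l in lines(1.4):
        p=(proj(s,W(l))-[x0,y0]+.5)*k
        cv2.polylines(im,[np.int32(p)],False,(255,0,255),1)
    c=np.zeros((440,400,3),np.uint8);h,w=min(440,im.shape[0]),min(400,im.shape[1]);c[:h,:w]=im[:h,:w];out.append(c)
save('ov',np.hstack(out))
# feature checks
for n in('scene','top'):
    s=load(n);hsv=cv2.cvtColor(s['color'],cv2.COLOR_RGB2HSV)
    ce=proj(s,W([0,0,0]))[0]
    for nm,lo,hi in(('yellow',(22,150,80),(32,255,255)),('orange',(5,150,100),(18,255,255)),('white',(0,0,190),(180,40,255)),('red',(0,180,120),(3,255,255))):
        m=cv2.inRange(hsv,lo,hi);mm=np.zeros_like(m);a,b=int(ce[0]),int(ce[1]);mm[b-52:b+45,a-45:a+45]=1;m*=mm
        ys,xs=np.where(m>0); px=np.c_[xs,ys]
        if len(px)<3: continue
        P=pts(s,px); S,F=frame(); L=(P-S)@F*1000
        print(n,nm,len(px),px.mean(0).round(1),'p5',np.percentile(L,5,axis=0).round(1),'p50',np.median(L,0).round(1),'p95',np.percentile(L,95,axis=0).round(1))
E
```

```text
scene yellow 66 [353.9 251.1] p5 [-83.6 -54.7 -25.2] p50 [-81.7 -32.6  -5.4] p95 [-79.6  -9.5  10.5]
scene orange 139 [386.2 199.6] p5 [57.   2.6 39.4] p50 [66.6 24.1 58.8] p95 [75.4 47.9 66.2]
scene white 106 [403.5 199.1] p5 [75.8  8.3 20.9] p50 [104.8  18.4  25.7] p95 [129.8  29.4  31.2]
top yellow 226 [299.3 238.9] p5 [-114.7  -49.6  -45.3] p50 [-82.2 -24.9  -4.2] p95 [-78.9  -0.5  15.6]
top orange 93 [258.3 264.7] p5 [57.4  7.6 35.3] p50 [70.9 31.9 51.1] p95 [77.5 52.7 63.4]
top white 435 [257.3 252.8] p5 [-112.8  -97.7 -133.1] p50 [73.  13.7 22.4] p95 [127.3  42.8  31.5]
top red 7 [257.7 279.6] p5 [62.1 60.4 14.1] p50 [64.4 63.2 20.7] p95 [69.1 69.5 26.9]
```

View pics/ov.png

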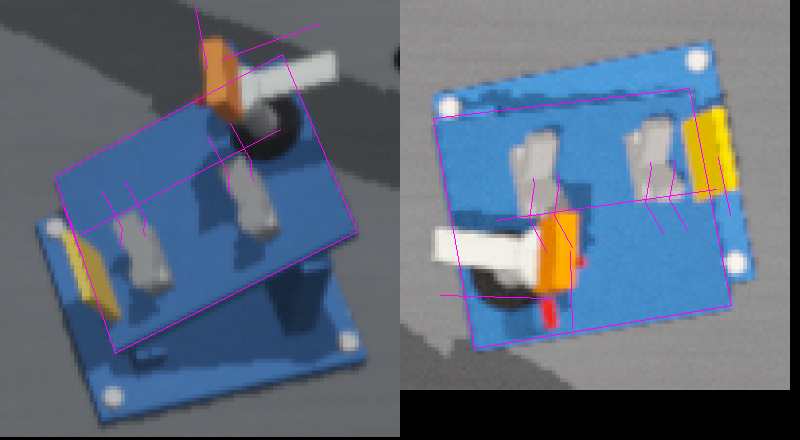

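The overlay fits the bed's edges within a pixel or two. The cradle, stop and collar sit about 28 mm to the -y side of the bed's middle, so I'll measure that offset from the vees, the stop and the wing.

```bash
python3 - <<'E'
from h import *
S,F=frame()
def cast(s,px,z):
    T=np.linalg.inv(s['camera_from_world']); d=np.c_[und(s,px),np.ones(len(px))]@T[:3,:3].T
    o=(T[:3,3]-S)@F*1000; d=d@F; return o+d*((z-o[2])/d[:,2])[:,None]
for n in('scene','top'):
    s=load(n);hsv=cv2.cvtColor(s['color'],cv2.COLOR_RGB2HSV)
    H,Wd=hsv.shape[:2]; yy,xx=np.mgrid[:H,:Wd]; px=np.c_[xx.ravel(),yy.ravel()]
    L=((pts(s,px)-S)@F*1000).reshape(H,Wd,3); x,y,z=L[...,0],L[...,1],L[...,2]
    h,sa,v=[hsv[...,i].astype(int) for i in range(3)]
    for nm,m in(('vee-',(sa<90)&(abs(x+45)<18)&(abs(y+28)<40)&(z>-32)&(z<10)),('vee+',(sa<90)&(abs(x-40)<18)&(abs(y+28)<40)&(z>-32)&(z<10)),
      ('stop',(h>21)&(h<33)&(sa>120)&(abs(x+82)<15)&(abs(y+28)<45)&(z>-36)&(z<30)),
      ('wing',(h>3)&(h<20)&(sa>140)&(z>20)&(z<80)&(abs(x-66)<50)&(abs(y-28)<50)),
      ('tongue',(sa<45)&(v>150)&(z>10)&(z<40)&(x>60)&(x<170)&(abs(y-20)<60))):
        P=L[m]; q=np.c_[xx[m],yy[m]]
        print(n,nm,m.sum(),'min',np.percentile(P,3,axis=0).round(1),'max',np.percentile(P,97,axis=0).round(1))
        if nm in('wing','tongue','stop') and len(q)>5:
            zt={'wing':62,'tongue':26,'stop':12}[nm]
            t=cast(s,q.astype(float),zt)
            if nm=='wing':
                for k in (z[m]>57,):
                    print('  top face rect',cv2.minAreaRect(np.float32(t[k][:,:2])),k.sum(),'vbright',np.unique(v[m]//20,return_counts=True))
            if nm=='tongue': print('  rect',cv2.minAreaRect(np.float32(t[:,:2])))
            if nm=='stop':
                k=z[m]>6; print('  top edge y',t[k][:,1].min(),t[k][:,1].max(),'x',np.median(P[k][:,0]))
E
```

```text
scene vee- 163 min [-54.8 -53.7 -29.7] max [-37.1  -5.2   0.9]
scene vee+ 179 min [ 29.7 -54.7 -31. ] max [51.7  7.7  0.8]
scene stop 116 min [-86.6 -54.9 -29.7] max [-79.8  -5.1  15. ]
  top edge y -59.83791340893538 -3.2184628438486698 x -83.67881988304279
scene wing 148 min [56.   2.2 36.1] max [75.9 48.  66.9]
  top face rect ((65.50263977050781, 24.95620346069336), (49.52220916748047, 15.194550514221191), 74.80243682861328) 88 vbright (array([4, 5, 6, 7, 8, 9]), array([ 4, 11,  8,  8, 47, 70]))
scene tongue 166 min [71.8  4.7 19.7] max [133.7  34.3  31.7]
  rect ((102.23442077636719, 15.353280067443848), (26.83689308166504, 64.41429901123047), 70.4261703491211)
top vee- 205 min [-55.  -49.  -30.3] max [-35.2   0.5   2.3]
top vee+ 211 min [ 30.2 -50.  -30.1] max [49.6 -1.4  2.2]
top stop 215 min [-88.5 -50.3 -28.4] max [-78.5   0.7  16.7]
  top edge y -51.38798054767656 2.269614994427343 x -83.26692082824312
top wing 97 min [58.7  7.6 35.9] max [77.9 53.4 63.6]
  top face rect ((66.28388977050781, 30.73487663269043), (47.353492736816406, 15.47891902923584), 74.93943786621094) 26 vbright (array([ 7,  8,  9, 10, 11, 12]), array([ 1,  1,  3, 10, 76,  6]))
top tongue 253 min [71.8  6.8 19.3] max [134.1  41.2  32.7]
  rect ((103.7241439819336, 24.226980209350586), (34.79022979736328, 67.35950469970703), 79.22823333740234)
```

Call:
{"op": "carry_out", "data": {
  "rows": [
    {"travel": [0,0,-0.7],"turn": [0,0,0]},
    {"travel": [0,0,-0.7],"turn": [0,0,0]}
  ],
  "fingers": 0.2
}}

```text
time_s: 0.3
tcp_pos: [0.2725, 0.5914, 0.3041]
tcp_rot: [0.0, 0.214, 0.977, 0.002]
contact_force: [1.1, 0.9, 1.8]
finger_gap: 0.0589
gripper_force: 0.0
```

Call:
{"op": "carry_out", "data": {
  "rows": [
    {"travel": [-0.91,-0.06,0],"turn": [0,0,0.045]},
    {"travel": [-0.91,-0.06,0],"turn": [0,0,0.045]},
    {"travel": [-0.91,-0.06,0],"turn": [0,0,0.045]}
  ]
}}

```text
time_s: 0.6
tcp_pos: [0.3601, 0.5414, 0.3012]
tcp_rot: [0.003, 0.288, 0.958, -0.001]
contact_force: [-0.2, -0.8, -0.4]
finger_gap: 0.0511
gripper_force: 0.0
```

Call:
{"op": "carry_out", "data": {
  "rows": [
    {"travel": [-0.91,-0.06,0],"turn": [0,0,0.045]},
    {"travel": [-0.91,-0.06,0],"turn": [0,0,0.045]},
    {"travel": [-0.91,-0.06,0],"turn": [0,0,0.045]}
  ]
}}

```text
time_s: 0.9
tcp_pos: [0.4324, 0.4859, 0.301]
tcp_rot: [0.003, 0.355, 0.935, -0.002]
contact_force: [-0.1, 0.9, -0.3]
finger_gap: 0.0514
gripper_force: 0.0
```

Call:
{"op": "carry_out", "data": {
  "rows": [
    {"travel": [-0.91,-0.06,0],"turn": [0,0,0.045]},
    {"travel": [-0.91,-0.06,0],"turn": [0,0,0.045]},
    {"travel": [-0.91,-0.06,0],"turn": [0,0,0.045]}
  ]
}}

```text
time_s: 1.2
tcp_pos: [0.496, 0.421, 0.3011]
tcp_rot: [0.003, 0.42, 0.908, -0.002]
contact_force: [0.3, -0.1, -0.5]
finger_gap: 0.0514
gripper_force: 0.0
```

Call:
{"op": "carry_out", "data": {
  "rows": [
    {"travel": [-0.91,-0.06,0],"turn": [0,0,0.045]},
    {"travel": [-0.91,-0.06,0],"turn": [0,0,0.045]},
    {"travel": [-0.91,-0.06,0],"turn": [0,0,0.045]}
  ]
}}

```text
time_s: 1.5
tcp_pos: [0.5499, 0.3477, 0.3011]
tcp_rot: [0.003, 0.483, 0.876, -0.002]
contact_force: [-0.1, -0.4, 0.2]
finger_gap: 0.0514
gripper_force: 0.0
```

Call:
{"op": "carry_out", "data": {
  "rows": [
    {"travel": [-0.91,-0.06,0],"turn": [0,0,0.045]},
    {"travel": [-0.91,-0.06,0],"turn": [0,0,0.045]},
    {"travel": [-0.91,-0.06,0],"turn": [0,0,0.045]}
  ]
}}

```text
time_s: 1.8
tcp_pos: [0.593, 0.2676, 0.3012]
tcp_rot: [0.003, 0.543, 0.839, -0.002]
contact_force: [-0.1, -0.3, -0.2]
finger_gap: 0.0511
gripper_force: 0.0
```

Call:
{"op": "carry_out", "data": {
  "rows": [
    {"travel": [-0.91,-0.06,0],"turn": [0,0,0.045]},
    {"travel": [-0.91,-0.06,0],"turn": [0,0,0.045]},
    {"travel": [-0.91,-0.06,0],"turn": [0,0,0.045]}
  ]
}}

```text
time_s: 2.1
tcp_pos: [0.6244, 0.1822, 0.3013]
tcp_rot: [0.002, 0.601, 0.799, -0.002]
contact_force: [0.3, -0.3, -0.4]
finger_gap: 0.0513
gripper_force: 0.0
```

Call:
{"op": "carry_out", "data": {
  "rows": [
    {"travel": [-0.91,-0.06,0],"turn": [0,0,0.045]},
    {"travel": [-0.91,-0.06,0],"turn": [0,0,0.045]},
    {"travel": [-0.91,-0.06,0],"turn": [0,0,0.045]}
  ]
}}

```text
time_s: 2.4
tcp_pos: [0.6435, 0.0933, 0.3014]
tcp_rot: [0.002, 0.656, 0.755, -0.002]
contact_force: [0.3, 0.0, 0.5]
finger_gap: 0.0513
gripper_force: 0.0
```

Call:
{"op": "carry_out", "data": {
  "rows": [
    {"travel": [-0.91,-0.06,0],"turn": [0,0,0.045]},
    {"travel": [-0.91,-0.06,0],"turn": [0,0,0.045]},
    {"travel": [-0.91,-0.06,0],"turn": [0,0,0.045]}
  ]
}}

```text
time_s: 2.7
tcp_pos: [0.6498, 0.0025, 0.3015]
tcp_rot: [0.002, 0.708, 0.706, -0.002]
contact_force: [-0.1, -0.4, -0.3]
finger_gap: 0.0511
gripper_force: 0.0
```

Call:
{"op": "carry_out", "data": {
  "rows": [
    {"travel": [-0.91,-0.06,0],"turn": [0,0,0.045]},
    {"travel": [-0.91,-0.06,0],"turn": [0,0,0.045]},
    {"travel": [-0.91,-0.06,0],"turn": [0,0,0.045]}
  ]
}}

```text
time_s: 3.0
tcp_pos: [0.6434, -0.0883, 0.3015]
tcp_rot: [0.002, 0.756, 0.655, -0.002]
contact_force: [-0.1, 0.0, 1.0]
finger_gap: 0.0514
gripper_force: 0.0
```

Call:
{"op": "carry_out", "data": {
  "rows": [
    {"travel": [-0.91,-0.06,0],"turn": [0,0,0.045]},
    {"travel": [-0.91,-0.06,0],"turn": [0,0,0.045]},
    {"travel": [-0.91,-0.06,0],"turn": [0,0,0.045]}
  ]
}}

```text
time_s: 3.3
tcp_pos: [0.6242, -0.1772, 0.3016]
tcp_rot: [0.002, 0.8, 0.6, -0.002]
contact_force: [-0.3, -0.2, 0.0]
finger_gap: 0.0514
gripper_force: 0.0
```

Call:
{"op": "carry_out", "data": {
  "rows": [
    {"travel": [-0.91,-0.06,0],"turn": [0,0,0.045]},
    {"travel": [-0.91,-0.06,0],"turn": [0,0,0.045]},
    {"travel": [-0.91,-0.06,0],"turn": [0,0,0.045]}
  ]
}}

```text
time_s: 3.6
tcp_pos: [0.5927, -0.2626, 0.3017]
tcp_rot: [0.002, 0.841, 0.542, -0.002]
contact_force: [-0.9, -0.2, -0.0]
finger_gap: 0.0512
gripper_force: 0.0
```

Call:
{"op": "carry_out", "data": {
  "rows": [
    {"travel": [-0.91,-0.06,0],"turn": [0,0,0.045]},
    {"travel": [-0.91,-0.06,0],"turn": [0,0,0.045]},
    {"travel": [-0.91,-0.06,0],"turn": [0,0,0.045]}
  ]
}}

```text
time_s: 3.9
tcp_pos: [0.5497, -0.3424, 0.3017]
tcp_rot: [0.001, 0.877, 0.481, -0.002]
contact_force: [0.2, -0.5, 0.6]
finger_gap: 0.0511
gripper_force: 0.0
```

Call:
{"op": "carry_out", "data": {
  "rows": [
    {"travel": [0,0,0],"turn": [0,0,0.18]},
    {"travel": [0,0,0],"turn": [0,0,0.18]},
    {"travel": [0,0,0],"turn": [0,0,0.18]},
    {"travel": [0,0,0],"turn": [0,0,0.18]},
    {"travel": [0,0,0],"turn": [0,0,0.18]}
  ]
}}

```text
time_s: 4.4
tcp_pos: [0.5552, -0.3342, 0.3007]
tcp_rot: [-0.001, 0.975, 0.223, -0.0]
contact_force: [-0.1, 0.1, 0.2]
finger_gap: 0.0513
gripper_force: 0.0
```

Call:
{"op": "carry_out", "data": {
  "rows": [
    {"travel": [0,0,0],"turn": [0,0,0.18]},
    {"travel": [0,0,0],"turn": [0,0,0.18]},
    {"travel": [0,0,0],"turn": [0,0,0.18]},
    {"travel": [0,0,0],"turn": [0,0,0.18]},
    {"travel": [0,0,0],"turn": [0,0,0.18]}
  ]
}}

```text
time_s: 4.9
tcp_pos: [0.5548, -0.335, 0.3008]
tcp_rot: [-0.0, 0.998, -0.057, -0.0]
contact_force: [-0.2, 0.7, 0.0]
finger_gap: 0.0511
gripper_force: 0.0
```

```bash
cat >> h.py <<'E'
def down(head): # tool down, x at heading deg
    t=np.radians(head); x=np.r_[np.cos(t),np.sin(t),0]; z=np.r_[0,0,-1.]; return np.c_[x,np.cross(z,x),z]
def plan(p,M):
    o=ctrl.get_obs(); q=o['tcp_rot']; C=R.from_quat(np.r_[q[1:],q[0]]); P=o['tcp_pos']
    print('t',o['time_s'].__round__(2),'pos',P.round(4),'gap',round(o['finger_gap'],4),'F',o['contact_force'].round(1))
    print('travel',(C.inv().apply(np.array(p)-P)/.1).round(3),'turn',((C.inv()*R.from_matrix(M)).as_rotvec()/np.pi).round(4))
E
python3 -c "
from h import *
plan((.542,-.3305,.008),down(-5.6))"
```

```text
t 4.9 pos [ 0.5548 -0.335   0.3008] gap 0.0511 F [-0.2  0.7  0. ]
travel [-0.13  -0.028  2.928] turn [-0.0002  0.0002 -0.0052]
```

Call:
{"op": "carry_out", "data": {
  "rows": [
    {"travel": [-0.13,-0.03,1],"turn": [0,0,-0.005]},
    {"travel": [-0.13,-0.03,1],"turn": [0,0,-0.005]},
    {"travel": [-0.13,-0.03,1],"turn": [0,0,-0.005]}
  ]
}}

```text
time_s: 5.2
tcp_pos: [0.5383, -0.327, 0.1953]
tcp_rot: [-0.004, 0.999, -0.049, -0.005]
contact_force: [0.1, 1.7, -0.1]
finger_gap: 0.0513
gripper_force: 0.0
```

Call:
{"op": "carry_out", "data": {
  "rows": [
    {"travel": [0,0,1]},
    {"travel": [0,0,1]},
    {"travel": [0,0,1]},
    {"travel": [0,0,1]}
  ]
}}

```text
validation failed for argument at $.ro...
```

```bash
python3 -c "
from h import *
plan((.542,-.3305,.008),down(-5.6))
a=snap('scene')['color'][215:335,115:275]; b=snap('top')['color'][170:300,400:560]
save('pre',np.hstack([cv2.resize(a,(400,300),interpolation=3),cv2.resize(b,(370,300),interpolation=3)]))"
```

```text
t 5.2 pos [ 0.5383 -0.327   0.1953] gap 0.0513 F [ 0.1  1.7 -0.1]
travel [0.06  0.046 1.872] turn [-0.0025  0.0035 -0.    ]
```

View pics/pre.png

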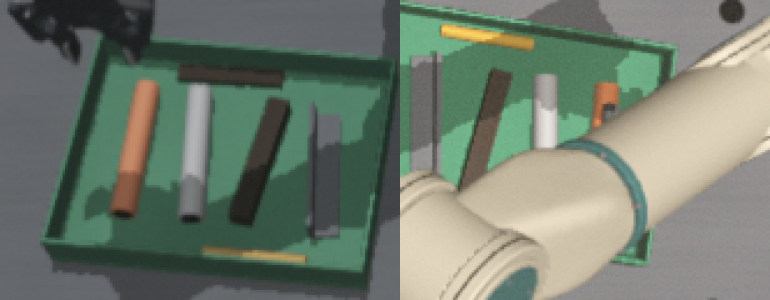

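The gripper hangs above the pipe's near end in the scene view, as expected from parallax at 0.2 m, and the pipe is undisturbed. I'll descend now; both travel and turn are needed in every row.

Call:
{"op": "carry_out", "data": {
  "rows": [
    {"travel": [0,0,1],"turn": [0,0,0]},
    {"travel": [0,0,1],"turn": [0,0,0]},
    {"travel": [0,0,1],"turn": [0,0,0]},
    {"travel": [0,0,1],"turn": [0,0,0]}
  ]
}}

```text
time_s: 5.7
tcp_pos: [0.5431, -0.3332, 0.1038]
tcp_rot: [0.001, 0.999, -0.05, 0.001]
contact_force: [0.7, -1.2, 0.5]
finger_gap: 0.0512
gripper_force: 0.0
```

```bash
python3 -c "
from h import *
plan((.542,-.3305,.008),down(-5.6))"
```

```text
t 5.7 pos [ 0.5431 -0.3332  0.1038] gap 0.0512 F [ 0.7 -1.2  0.5]
travel [-0.016 -0.028  0.958] turn [ 0.0006 -0.0008 -0.001 ]
```

Call:
{"op": "carry_out", "data": {
  "rows": [
    {"travel": [-0.01,-0.02,0.4],"turn": [0,0,0]},
    {"travel": [-0.01,-0.02,0.7],"turn": [0,0,0]},
    {"travel": [-0.01,-0.02,0.85],"turn": [0,0,0]},
    {"travel": [-0.01,-0.02,0.92],"turn": [0,0,0]},
    {"travel": [-0.01,-0.02,0.92],"turn": [0,0,0]}
  ]
}}

```text
time_s: 6.2
tcp_pos: [0.5419, -0.3307, 0.0108]
tcp_rot: [0.001, 0.999, -0.051, 0.001]
contact_force: [-0.5, -0.3, -0.0]
finger_gap: 0.0514
gripper_force: 0.0
```

Call:
{"op": "carry_out", "data": {
  "rows": [
    {"travel": [0,0,0],"turn": [0,0,0]},
    {"travel": [0,0,0],"turn": [0,0,0]},
    {"travel": [0,0,0],"turn": [0,0,0]},
    {"travel": [0,0,0],"turn": [0,0,0]},
    {"travel": [0,0,0],"turn": [0,0,0]}
  ],
  "fingers": -1
}}

```text
time_s: 6.7
tcp_pos: [0.5419, -0.3312, 0.0115]
tcp_rot: [0.001, 0.999, -0.051, 0.002]
contact_force: [0.1, -1.5, 6.1]
finger_gap: 0.0261
gripper_force: 58.8
```

Call:
{"op": "carry_out", "data": {
  "rows": [
    {"travel": [0,0,0],"turn": [0,0,0]},
    {"travel": [0,0,0],"turn": [0,0,0]},
    {"travel": [0,0,0.045],"turn": [0,0,0]},
    {"travel": [0,0,0.045],"turn": [0,0,0]}
  ],
  "fingers": 0
}}

```text
time_s: 7.1
tcp_pos: [0.5404, -0.3291, 0.004]
tcp_rot: [-0.0, 0.999, -0.051, -0.001]
contact_force: [0.0, 0.2, -0.4]
finger_gap: 0.0429
gripper_force: 0.0
```

Call:
{"op": "carry_out", "data": {
  "rows": [
    {"travel": [0,0,0],"turn": [0,0,0]},
    {"travel": [0,0,0],"turn": [0,0,0]},
    {"travel": [0,0,0],"turn": [0,0,0]},
    {"travel": [0,0,0],"turn": [0,0,0]},
    {"travel": [0,0,0],"turn": [0,0,0]}
  ],
  "fingers": -1
}}

```text
time_s: 7.6
tcp_pos: [0.5408, -0.3302, 0.0051]
tcp_rot: [0.0, 0.999, -0.051, 0.0]
contact_force: [-0.9, -0.9, 4.4]
finger_gap: 0.0259
gripper_force: 60.2
```

Call:
{"op": "carry_out", "data": {
  "rows": [
    {"travel": [0,0,-0.2],"turn": [0,0,0]},
    {"travel": [0,0,-0.5],"turn": [0,0,0]},
    {"travel": [0,0,-0.9],"turn": [0,0,0]},
    {"travel": [0,0,-1],"turn": [0,0,0]}
  ]
}}

```text
time_s: 8.0
tcp_pos: [0.5422, -0.3307, 0.1077]
tcp_rot: [0.001, 0.999, -0.051, 0.002]
contact_force: [1.6, -1.2, -2.5]
finger_gap: 0.0265
gripper_force: 59.6
```

Call:
{"op": "carry_out", "data": {
  "rows": [
    {"travel": [0,0,-0.4],"turn": [0,0,0]},
    {"travel": [0,0,-0.8],"turn": [0,0,0]},
    {"travel": [0,0,-1],"turn": [0,0,0]},
    {"travel": [0,0,-1],"turn": [0,0,0]}
  ]
}}

```text
time_s: 8.4
tcp_pos: [0.5419, -0.3303, 0.2065]
tcp_rot: [0.001, 0.999, -0.051, 0.002]
contact_force: [-0.3, -0.5, -3.4]
finger_gap: 0.0259
gripper_force: 59.7
```

Call:
{"op": "carry_out", "data": {
  "rows": [
    {"travel": [0,0,-0.4],"turn": [0,0,0]},
    {"travel": [0,0,-0.8],"turn": [0,0,0]},
    {"travel": [0,0,-1],"turn": [0,0,0]},
    {"travel": [0,0,-1],"turn": [0,0,0]}
  ]
}}

```text
time_s: 8.8
tcp_pos: [0.5416, -0.33, 0.3052]
tcp_rot: [0.0, 0.999, -0.051, 0.001]
contact_force: [0.2, -0.6, -2.8]
finger_gap: 0.0262
gripper_force: 59.9
```

```bash
python3 - <<'E'
from h import *
plan((.5408,-.3302,.3),down(-5.6))
# arc plan: per-call tool-frame moves
az0,r0=np.arctan2(-.3302,.5408),np.hypot(.3302,.5408)
S=W([0,-27.5,0])[0]; F=frame()[1]; print('seat',S)
hov=S+F@np.r_[-4,0,-14+110]/1000; print('hover',hov)
E
```

```text
t 8.8 pos [ 0.5416 -0.33    0.3052] gap 0.0262 F [ 0.2 -0.6 -2.8]
travel [-0.007  0.003  0.052] turn [ 0.0002 -0.0007 -0.0012]
seat [0.50809906 0.24281757 0.1188    ]
hover [0.51879905 0.19247808 0.19993844]
```

Call:
{"op": "carry_out", "data": {
  "rows": [
    {"travel": [-0.04,-0.45,0],"turn": [0,0,-0.04]},
    {"travel": [-0.09,-0.9,0],"turn": [0,0,-0.08]},
    {"travel": [-0.09,-0.9,0],"turn": [0,0,-0.12]},
    {"travel": [-0.09,-0.9,0],"turn": [0,0,-0.12]}
  ]
}}

```text
time_s: 9.2
tcp_pos: [0.5406, -0.2358, 0.3014]
tcp_rot: [-0.002, 0.99, 0.139, -0.002]
contact_force: [0.2, -1.2, -3.4]
finger_gap: 0.0257
gripper_force: 60.4
```

Call:
{"op": "carry_out", "data": {
  "rows": [
    {"travel": [0.12,-0.43,0],"turn": [0,0,-0.04]},
    {"travel": [0.24,-0.87,0],"turn": [0,0,-0.08]},
    {"travel": [0.24,-0.87,0],"turn": [0,0,-0.12]},
    {"travel": [0.24,-0.87,0],"turn": [0,0,-0.12]}
  ]
}}

```text
time_s: 9.6
tcp_pos: [0.5398, -0.1479, 0.3028]
tcp_rot: [-0.001, 0.947, 0.32, -0.001]
contact_force: [-0.2, -0.7, -3.0]
finger_gap: 0.026
gripper_force: 60.8
```

Call:
{"op": "carry_out", "data": {
  "rows": [
    {"travel": [0.27,-0.36,0],"turn": [0,0,-0.04]},
    {"travel": [0.54,-0.72,0],"turn": [0,0,-0.08]},
    {"travel": [0.54,-0.72,0],"turn": [0,0,-0.12]},
    {"travel": [0.54,-0.72,0],"turn": [0,0,-0.12]}
  ]
}}

```text
time_s: 10.0
tcp_pos: [0.5393, -0.0596, 0.3036]
tcp_rot: [-0.0, 0.872, 0.49, -0.001]
contact_force: [0.3, -0.8, -3.6]
finger_gap: 0.0261
gripper_force: 60.9
```

Call:
{"op": "carry_out", "data": {
  "rows": [
    {"travel": [0.38,-0.24,0],"turn": [0,0,-0.04]},
    {"travel": [0.77,-0.47,0],"turn": [0,0,-0.08]},
    {"travel": [0.77,-0.47,0],"turn": [0,0,-0.12]},
    {"travel": [0.77,-0.47,0],"turn": [0,0,-0.12]}
  ]
}}

```text
time_s: 10.4
tcp_pos: [0.5392, 0.0297, 0.3039]
tcp_rot: [0.0, 0.765, 0.644, -0.001]
contact_force: [0.4, -0.6, -3.4]
finger_gap: 0.0261
gripper_force: 60.9
```

Call:
{"op": "carry_out", "data": {
  "rows": [
    {"travel": [0.45,-0.08,0],"turn": [0,0,-0.04]},
    {"travel": [0.89,-0.15,0],"turn": [0,0,-0.08]},
    {"travel": [0.89,-0.15,0],"turn": [0,0,-0.12]},
    {"travel": [0.89,-0.15,0],"turn": [0,0,-0.12]},
    {"travel": [0.89,-0.15,0],"turn": [0,0,-0.12]}
  ]
}}

```text
time_s: 10.9
tcp_pos: [0.5395, 0.1177, 0.3045]
tcp_rot: [0.001, 0.633, 0.774, -0.001]
contact_force: [0.5, -0.7, -2.8]
finger_gap: 0.026
gripper_force: 60.8
```

```bash
cat >> h.py <<'E'
def jig(p): # TCP target in seat frame mm, tool x = seat x, tool z = -seat z
    F=frame()[1]; return W(np.array(p)+[0,-27.5,0])[0], F@np.diag([1,-1,-1])
E
python3 -c "
from h import *
plan(*jig((-4,0,126)))"
```

```text
t 10.9 pos [0.5395 0.1177 0.3045] gap 0.026 F [ 0.5 -0.7 -2.8]
travel [ 0.626 -0.052  0.784] turn [ 0.0006  0.1674 -0.003 ]
```

Call:
{"op": "carry_out", "data": {
  "rows": [
    {"travel": [0,0,0],"turn": [0,0.04,0]},
    {"travel": [0.1,0,0],"turn": [0,0.08,0]},
    {"travel": [0.2,0,0],"turn": [0,0.12,-0.003]},
    {"travel": [0.2,0,0],"turn": [0,0.167,-0.003]},
    {"travel": [0.2,0,0],"turn": [0,0.167,-0.003]}
  ]
}}

```text
time_s: 11.4
tcp_pos: [0.5366, 0.1309, 0.3019]
tcp_rot: [-0.2, 0.612, 0.748, 0.161]
contact_force: [0.2, -1.3, -3.8]
finger_gap: 0.0265
gripper_force: 60.9
```

```bash
python3 -c "
from h import *
plan(*jig((1,0,66)))"
```

```text
t 11.4 pos [0.5366 0.1309 0.3019] gap 0.0265 F [ 0.2 -1.3 -3.8]
travel [ 0.098 -0.049  1.503] turn [ 0.0004  0.001  -0.003 ]
```

Call:
{"op": "carry_out", "data": {
  "rows": [
    {"travel": [0.1,-0.05,0.3],"turn": [0,0,-0.003]},
    {"travel": [0.1,-0.05,0.6],"turn": [0,0,-0.003]},
    {"travel": [0.1,-0.05,0.75],"turn": [0,0,-0.003]}
  ]
}}

```text
time_s: 11.7
tcp_pos: [0.5189, 0.1842, 0.2428]
tcp_rot: [-0.201, 0.602, 0.756, 0.162]
contact_force: [0.4, 0.5, -2.3]
finger_gap: 0.0263
gripper_force: 60.9
```

Call:
{"op": "carry_out", "data": {
  "rows": [
    {"travel": [0,0,0.3],"turn": [0,0,0]},
    {"travel": [0,0,0.6],"turn": [0,0,0]},
    {"travel": [0,0,0.75],"turn": [0,0,0]},
    {"travel": [0,0,0.75],"turn": [0,0,0]}
  ]
}}

```text
time_s: 12.1
tcp_pos: [0.5106, 0.2211, 0.178]
tcp_rot: [-0.202, 0.601, 0.756, 0.161]
contact_force: [-0.4, 0.4, -2.5]
finger_gap: 0.026
gripper_force: 60.9
```

```bash
python3 - <<'E'
from h import *
plan(*jig((1,0,66)))
o=ctrl.get_obs(); S,F=frame(); S=W([0,-27.5,0])[0]
print('tcp in seat',((o['tcp_pos']-S)@F*1000).round(1))
out=[]
for n in('scene','top'):
    s=snap(n);hsv=cv2.cvtColor(s['color'],cv2.COLOR_RGB2HSV)
    H,Wd=hsv.shape[:2]; yy,xx=np.mgrid[:H,:Wd]; px=np.c_[xx.ravel(),yy.ravel()]
    L=((pts(s,px)-S)@F*1000).reshape(H,Wd,3); x,y,z=L[...,0],L[...,1],L[...,2]
    h,sa,v=[hsv[...,i].astype(int) for i in range(3)]
    m=(h<17)&(h>3)&(sa>110)&(z>50)&(z<130)&(abs(x)<120)&(abs(y)<40)
    q=np.c_[xx[m],yy[m]].astype(float); P=L[m]
    print(n,m.sum(),'min',np.percentile(P,3,axis=0).round(1),'max',np.percentile(P,97,axis=0).round(1))
    if len(q)>10:
        T=np.linalg.inv(s['camera_from_world']); d=np.c_[und(s,q),np.ones(len(q))]@T[:3,:3].T@F; oo=(T[:3,3]-S)@F*1000
        t=oo+d*((80-oo[2])/d[:,2])[:,None]; print(' rect at axis z=80',cv2.minAreaRect(np.float32(t[:,:2])))
    c=proj(s,S[None])[0].astype(int); out.append(cv2.resize(s['color'][c[1]-65:c[1]+55,c[0]-60:c[0]+60],(390,390),interpolation=3))
save('hov',np.hstack(out))
E
```

```text
t 12.1 pos [0.5106 0.2211 0.178 ] gap 0.026 F [-0.4  0.4 -2.5]
travel [-0.097  0.019 -0.038] turn [-0.0022  0.0004  0.005 ]
tcp in seat [10.7  2.  62.2]
scene 457 min [-56.7 -15.   61.5] max [95.  33.2 92. ]
 rect at axis z=80 ((17.926334381103516, 5.721900939941406), (161.46348571777344, 46.84120559692383), 0.38711610436439514)
top 403 min [  3.2 -10.4  79.5] max [96.3 14.8 95.7]
 rect at axis z=80 ((44.826961517333984, 13.894994735717773), (104.98384094238281, 52.07145309448242), 2.2681939601898193)
```

View pics/hov.png

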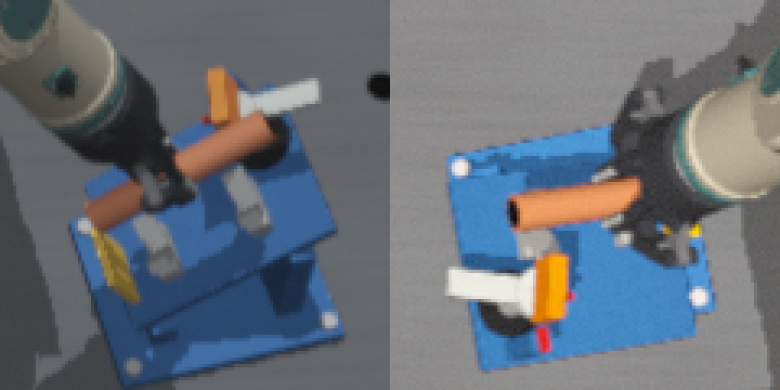

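The pipe is held parallel to the cradle, above the vees, in both views: (175,170) left and (575,205) right. Its y matches the vees within about 1 mm. I'll lower it with the lower end kept some 6 mm off the stop.

Call:
{"op": "carry_out", "data": {
  "rows": [
    {"travel": [-0.09,0.01,0.1],"turn": [0,0,0.004]},
    {"travel": [-0.09,0.01,0.3],"turn": [0,0,0.004]},
    {"travel": [-0.09,0.01,0.45],"turn": [0,0,0.004]},
    {"travel": [-0.09,0.01,0.55],"turn": [0,0,0.004]},
    {"travel": [-0.09,0.01,0.6],"turn": [0,0,0.004]}
  ]
}}

```text
time_s: 12.7
tcp_pos: [0.5083, 0.2434, 0.1228]
tcp_rot: [-0.202, 0.605, 0.753, 0.162]
contact_force: [-0.5, 0.5, -2.9]
finger_gap: 0.0259
gripper_force: 60.9
```

Call:
{"op": "carry_out", "data": {
  "rows": [
    {"travel": [0,0,0],"turn": [0,0,0]},
    {"travel": [0,0,0],"turn": [0,0,0]}
  ]
}}

```text
time_s: 12.9
tcp_pos: [0.5088, 0.2433, 0.1239]
tcp_rot: [-0.201, 0.605, 0.753, 0.163]
contact_force: [-0.1, -0.5, -3.9]
finger_gap: 0.0257
gripper_force: 60.9
```

```bash
cat >> h.py <<'E'
def where():
    o=ctrl.get_obs(); F=frame()[1]; S=W([0,-27.5,0])[0]
    q=o['tcp_rot']; C=R.from_quat(np.r_[q[1:],q[0]]).as_matrix()
    print('tcp seat',((o['tcp_pos']-S)@F*1000).round(1),'F seat',(o['contact_force']@F).round(1),'xtool in seat',(F.T@C[:,0]).round(3),'ztool',(F.T@C[:,2]).round(3))
E
python3 -c "
from h import *
plan(*jig((1,0,-4)));where()"
```

```text
t 12.9 pos [0.5088 0.2433 0.1239] gap 0.0257 F [-0.1 -0.5 -3.9]
travel [-0.018 -0.008  0.082] turn [-0.0008 -0.0002  0.0025]
tcp seat [ 2.8 -0.8  4.2] F seat [-2.3  0.2 -3.1] xtool in seat [1.    0.008 0.   ] ztool [ 0.     0.003 -1.   ]
```

Call:
{"op": "carry_out", "data": {
  "rows": [
    {"travel": [0,-0.015,0.04],"turn": [0,0,0.002]},
    {"travel": [0,-0.015,0.08],"turn": [0,0,0.002]},
    {"travel": [0,-0.015,0.12],"turn": [0,0,0.002]},
    {"travel": [0,-0.015,0.12],"turn": [0,0,0.002]}
  ]
}}

```text
time_s: 13.3
tcp_pos: [0.5048, 0.2497, 0.1127]
tcp_rot: [-0.203, 0.606, 0.752, 0.162]
contact_force: [-0.6, -0.7, -3.7]
finger_gap: 0.0262
gripper_force: 60.9
```

Call:
{"op": "carry_out", "data": {
  "rows": [
    {"travel": [0,0,0.015],"turn": [0,0,0]},
    {"travel": [0,0,0.03],"turn": [0,0,0]},
    {"travel": [0,0,0.03],"turn": [0,0,0]}
  ]
}}

```text
time_s: 13.6
tcp_pos: [0.5049, 0.2509, 0.1104]
tcp_rot: [-0.203, 0.607, 0.751, 0.162]
contact_force: [-0.0, 1.3, -3.1]
finger_gap: 0.0262
gripper_force: 60.9
```

```bash
python3 -c "
from h import *
where()"
```

```text
tcp seat [  3.3   1.4 -11.5] F seat [-0.5 -0.2 -3.3] xtool in seat [1.    0.002 0.001] ztool [ 0.001  0.004 -1.   ]
```

Call:
{"op": "carry_out", "data": {
  "rows": [
    {"travel": [0,0,0.015],"turn": [0,0,0]},
    {"travel": [0,0,0.02],"turn": [0,0,0]},
    {"travel": [0,0,0.02],"turn": [0,0,0]}
  ]
}}

```text
time_s: 13.9
tcp_pos: [0.5047, 0.2514, 0.1094]
tcp_rot: [-0.203, 0.607, 0.751, 0.162]
contact_force: [-2.9, -3.8, 5.1]
finger_gap: 0.0261
gripper_force: 62.0
```

Call:
{"op": "carry_out", "data": {
  "rows": [
    {"travel": [0,0,0.01],"turn": [0,0,0]},
    {"travel": [0,0,0.015],"turn": [0,0,0]},
    {"travel": [0,0,0.015],"turn": [0,0,0]}
  ]
}}

```text
time_s: 14.2
tcp_pos: [0.5047, 0.2514, 0.1092]
tcp_rot: [-0.203, 0.607, 0.751, 0.162]
contact_force: [-4.6, -9.2, 15.9]
finger_gap: 0.0259
gripper_force: 63.2
```

```bash
python3 -c "
from h import *
where()"
```

```text
tcp seat [  3.1   1.5 -12.8] F seat [ 1.   6.4 17.8] xtool in seat [1.    0.002 0.002] ztool [ 0.002  0.003 -1.   ]
```

Call:
{"op": "carry_out", "data": {
  "rows": [
    {"travel": [0,-0.01,-0.015],"turn": [0,0,0]},
    {"travel": [-0.02,-0.01,-0.015],"turn": [0,0,0]},
    {"travel": [-0.04,-0.01,-0.015],"turn": [0,0,0]},
    {"travel": [-0.04,-0.01,-0.015],"turn": [0,0,0]}
  ]
}}

```text
time_s: 14.6
tcp_pos: [0.5045, 0.2502, 0.1082]
tcp_rot: [-0.204, 0.606, 0.751, 0.163]
contact_force: [-1.1, -0.4, 7.9]
finger_gap: 0.0263
gripper_force: 62.0
```

```bash
python3 -c "
from h import *
where()"
```

```text
tcp seat [  1.6   2.  -13.1] F seat [3.9 1.2 6.9] xtool in seat [1.    0.002 0.005] ztool [ 0.005  0.004 -1.   ]
```

Call:
{"op": "carry_out", "data": {
  "rows": [
    {"travel": [-0.02,0,0],"turn": [0,0,0]},
    {"travel": [-0.03,0,0],"turn": [0,0,0]},
    {"travel": [-0.03,0,0],"turn": [0,0,0]}
  ]
}}

```text
time_s: 14.9
tcp_pos: [0.5048, 0.2484, 0.1072]
tcp_rot: [-0.205, 0.606, 0.751, 0.164]
contact_force: [-1.7, 1.0, 10.6]
finger_gap: 0.0263
gripper_force: 62.1
```

```bash
python3 -c "
from h import *
where()"
```

```text
tcp seat [ -0.5   2.1 -13.1] F seat [6.5 1.4 8.5] xtool in seat [1.    0.003 0.007] ztool [ 0.007  0.004 -1.   ]
```

Call:
{"op": "carry_out", "data": {
  "rows": [
    {"travel": [-0.02,0,-0.005],"turn": [0,0,0]},
    {"travel": [-0.03,0,-0.005],"turn": [0,0,0]},
    {"travel": [-0.03,0,-0.005],"turn": [0,0,0]}
  ]
}}

```text
time_s: 15.2
tcp_pos: [0.5058, 0.2434, 0.1044]
tcp_rot: [-0.203, 0.607, 0.751, 0.162]
contact_force: [-0.6, 0.2, 3.5]
finger_gap: 0.0264
gripper_force: 61.4
```

```bash
python3 -c "
from h import *
where()"
```

```text
tcp seat [ -6.2   2.2 -13. ] F seat [2.  0.6 2.8] xtool in seat [1.    0.002 0.002] ztool [ 0.002  0.004 -1.   ]
```

Call:
{"op": "carry_out", "data": {
  "rows": [
    {"travel": [-0.015,0,0],"turn": [0,0,0]},
    {"travel": [-0.02,0,0],"turn": [0,0,0]},
    {"travel": [-0.02,0,0],"turn": [0,0,0]}
  ]
}}

```text
time_s: 15.5
tcp_pos: [0.506, 0.2424, 0.1038]
tcp_rot: [-0.203, 0.606, 0.751, 0.163]
contact_force: [-1.0, 2.0, 5.0]
finger_gap: 0.0265
gripper_force: 61.4
```

```bash
python3 -c "
from h import *
where()"
```

```text
tcp seat [ -7.5   2.2 -13. ] F seat [4.3 0.5 3.2] xtool in seat [1.    0.002 0.003] ztool [ 0.003  0.004 -1.   ]
```

Call:
{"op": "carry_out", "data": {
  "rows": [
    {"travel": [-0.01,0,0],"turn": [0,0,0]},
    {"travel": [-0.02,0,0],"turn": [0,0,0]},
    {"travel": [-0.02,0,0],"turn": [0,0,0]},
    {"travel": [-0.02,0,0],"turn": [0,0,0]}
  ]
}}

```text
time_s: 15.9
tcp_pos: [0.506, 0.2424, 0.1038]
tcp_rot: [-0.205, 0.606, 0.751, 0.163]
contact_force: [-0.8, 4.5, 8.4]
finger_gap: 0.0258
gripper_force: 61.7
```

```bash
python3 -c "
from h import *
where()"
```

```text
tcp seat [ -7.5   2.2 -13. ] F seat [ 8.2 -0.1  4.9] xtool in seat [1.    0.003 0.006] ztool [ 0.006  0.004 -1.   ]
```

Call:
{"op": "carry_out", "data": {
  "rows": [
    {"travel": [-0.01,0,0],"turn": [0,0,0]},
    {"travel": [-0.02,0,0],"turn": [0,0,0]},
    {"travel": [-0.02,0,0],"turn": [0,0,0]},
    {"travel": [-0.02,0,0],"turn": [0,0,0]}
  ]
}}

```text
time_s: 16.3
tcp_pos: [0.5059, 0.2424, 0.1038]
tcp_rot: [-0.206, 0.605, 0.751, 0.164]
contact_force: [-2.3, 7.1, 12.5]
finger_gap: 0.0261
gripper_force: 62.0
```

```bash
python3 - <<'E'
from h import *
where()
im=[]
for n in('scene','top'):
    s=snap(n); c=proj(s,W([0,-27.5,0]))[0].astype(int); im.append(cv2.resize(s['color'][c[1]-50:c[1]+50,c[0]-55:c[0]+45],(390,390),interpolation=3))
save('slide',np.hstack(im))
E
```

```text
tcp seat [ -7.5   2.2 -13.1] F seat [12.7  0.7  7.2] xtool in seat [1.    0.004 0.009] ztool [ 0.009  0.005 -1.   ]
```

View pics/slide.png

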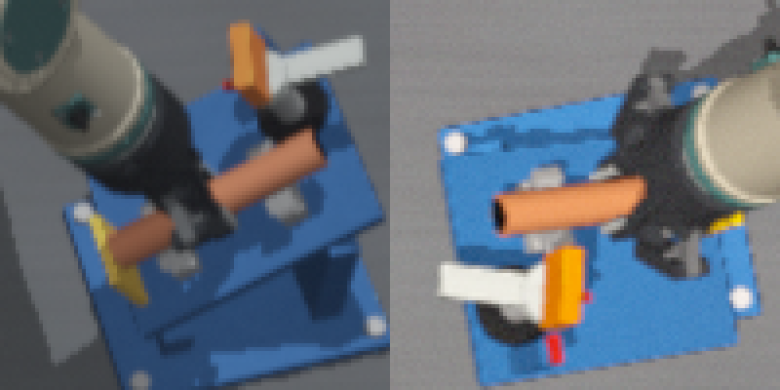

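The pipe lies in both vees, and its lower end is on the yellow stop: left picture (120,245), with x stalled at -7.5 while Fx rose to 12.7 N. I'll relax the push, release and retreat along the bed normal.

Call:
{"op": "carry_out", "data": {
  "rows": [
    {"travel": [0.02,0,0],"turn": [0,0,0]},
    {"travel": [0.04,0,0],"turn": [0,0,0]},
    {"travel": [0.04,0,0],"turn": [0,0,0]}
  ]
}}

```text
time_s: 16.7
tcp_pos: [0.506, 0.2424, 0.1038]
tcp_rot: [-0.203, 0.606, 0.752, 0.163]
contact_force: [-0.0, 3.7, 5.2]
finger_gap: 0.0259
gripper_force: 61.5
```

Call:
{"op": "carry_out", "data": {
  "rows": [
    {"travel": [0,0,0],"turn": [0,0,0]},
    {"travel": [0,0,0],"turn": [0,0,0]},
    {"travel": [0,0,0],"turn": [0,0,0]},
    {"travel": [0,0,0],"turn": [0,0,0]}
  ],
  "fingers": 0.2
}}

```text
time_s: 17.1
tcp_pos: [0.5062, 0.2405, 0.1028]
tcp_rot: [-0.202, 0.607, 0.751, 0.162]
contact_force: [-0.4, -0.1, 1.1]
finger_gap: 0.0514
gripper_force: 0.0
```

Call:
{"op": "carry_out", "data": {
  "rows": [
    {"travel": [0,0,-0.2],"turn": [0,0,0]},
    {"travel": [0,0,-0.5],"turn": [0,0,0]},
    {"travel": [0,0,-0.9],"turn": [0,0,0]},
    {"travel": [0,0,-0.9],"turn": [0,0,0]}
  ]
}}

```text
time_s: 17.5
tcp_pos: [0.5197, 0.1938, 0.1844]
tcp_rot: [-0.198, 0.608, 0.751, 0.164]
contact_force: [1.0, -0.2, 0.2]
finger_gap: 0.0512
gripper_force: 0.0
```

Call:
{"op": "carry_out", "data": {
  "rows": [
    {"travel": [0,0,-0.5],"turn": [0,0,0]},
    {"travel": [0,0,-0.6],"turn": [0,0,0]},
    {"travel": [0,0,-0.6],"turn": [0,0,0]}
  ]
}}

```text
time_s: 17.8
tcp_pos: [0.5236, 0.1668, 0.2341]
tcp_rot: [-0.201, 0.607, 0.751, 0.163]
contact_force: [-0.1, -0.0, -0.6]
finger_gap: 0.0512
gripper_force: 0.0
```

```bash
cat >> h.py <<'E'
def wing(q,p): # tool x along wing angle q (rad) in seat frame, TCP at p
    F=frame()[1]; c,s=np.cos(q),np.sin(q); return W(np.array(p)+[0,-27.5,0])[0], F@np.array([[c,s,0],[s,-c,0],[0,0,-1.]])
E
python3 - <<'E'
from h import *
where()
q=np.radians(75)
plan(*wing(q,(66,58,120)))
S=W([0,-27.5,0])[0];F=frame()[1]
for n in('scene','top'):
    s=snap(n);hsv=cv2.cvtColor(s['color'],cv2.COLOR_RGB2HSV);H,Wd=hsv.shape[:2]; yy,xx=np.mgrid[:H,:Wd]
    L=((pts(s,np.c_[xx.ravel(),yy.ravel()])-S)@F*1000).reshape(H,Wd,3);x,y,z=np.moveaxis(L,2,0);h,sa,v=[hsv[...,i].astype(int) for i in range(3)]
    m=(h<17)&(h>3)&(sa>110)&(z>2)&(z<30)&(abs(y)<22)&(abs(x)<110);P=L[m]
    if m.sum()>5: print(n,'pipe',m.sum(),np.percentile(P,[2,50,98],axis=0).round(1).tolist())
E
```

```text
tcp seat [ -9.6   0.7 138.6] F seat [-0.3  0.1 -0.5] xtool in seat [ 1.     0.002 -0.   ] ztool [-0. -0. -1.]
t 17.8 pos [0.5236 0.1668 0.2341] gap 0.0512 F [-0.1 -0.  -0.6]
travel [ 0.757 -0.572  0.186] turn [-0.00e+00  1.00e-04 -4.16e-01]
scene pipe 501 [[-76.9, -15.3, 3.2], [2.2, -5.8, 11.1], [77.2, 7.8, 17.5]]
top pipe 560 [[-75.5, -9.3, 4.3], [5.2, 3.6, 12.0], [77.9, 14.9, 19.3]]
```

Call:
{"op": "carry_out", "data": {
  "rows": [
    {"travel": [0.3,-0.2,0],"turn": [0,0,-0.045]},
    {"travel": [0.6,-0.4,0],"turn": [0,0,-0.09]},
    {"travel": [0.75,-0.57,0],"turn": [0,0,-0.13]},
    {"travel": [0.75,-0.57,0],"turn": [0,0,-0.17]},
    {"travel": [0.75,-0.57,0],"turn": [0,0,-0.21]}
  ]
}}

```text
time_s: 18.4
tcp_pos: [0.4507, 0.2208, 0.2698]
tcp_rot: [-0.14, 0.327, 0.909, 0.219]
contact_force: [0.1, 0.1, -0.7]
finger_gap: 0.0515
gripper_force: 0.0
```

Call:
{"op": "carry_out", "data": {
  "rows": [
    {"travel": [0,0,0],"turn": [0,0,-0.045]},
    {"travel": [0,0,0],"turn": [0,0,-0.09]},
    {"travel": [0,0,0],"turn": [0,0,-0.13]},
    {"travel": [0,0,0],"turn": [0,0,-0.17]},
    {"travel": [0,0,0],"turn": [0,0,-0.206]}
  ]
}}

```text
time_s: 18.9
tcp_pos: [0.4513, 0.2202, 0.2693]
tcp_rot: [-0.064, 0.022, 0.965, 0.252]
contact_force: [0.6, -0.0, 0.3]
finger_gap: 0.0513
gripper_force: 0.0
```

Call:
{"op": "carry_out", "data": {
  "rows": [
    {"travel": [0,0,0],"turn": [0,0,0]},
    {"travel": [0,0,0],"turn": [0,0,0]}
  ]
}}

```text
time_s: 19.1
tcp_pos: [0.452, 0.2197, 0.2698]
tcp_rot: [-0.064, 0.026, 0.965, 0.252]
contact_force: [0.1, 0.0, -0.3]
finger_gap: 0.0514
gripper_force: 0.0
```

```bash
python3 -c "
from h import *
where();plan(*wing(np.radians(75),(65.5,58,32)))"
```

```text
tcp seat [ 66.   59.7 136.3] F seat [-0.1 -0.1 -0.3] xtool in seat [0.262 0.965 0.006] ztool [ 0.002  0.006 -1.   ]
t 19.1 pos [0.452  0.2197 0.2698] gap 0.0514 F [ 0.1  0.  -0.3]
travel [-2.400e-02 -1.000e-03  1.043e+00] turn [ 0.     -0.0021 -0.001 ]
```

Call:
{"op": "carry_out", "data": {
  "rows": [
    {"travel": [-0.02,0,0.3],"turn": [0,-0.002,0]},
    {"travel": [-0.02,0,0.6],"turn": [0,-0.002,0]},
    {"travel": [-0.02,0,0.8],"turn": [0,-0.002,0]},
    {"travel": [-0.02,0,0.95],"turn": [0,-0.002,0]},
    {"travel": [-0.02,0,1.0],"turn": [0,-0.002,0]}
  ]
}}

```text
time_s: 19.6
tcp_pos: [0.4424, 0.2689, 0.1824]
tcp_rot: [-0.061, 0.026, 0.966, 0.251]
contact_force: [-0.5, 0.5, -0.6]
finger_gap: 0.0509
gripper_force: 0.0
```

Call:
{"op": "carry_out", "data": {
  "rows": [
    {"travel": [0,0,0],"turn": [0,0,0]},
    {"travel": [0,0,0],"turn": [0,0,0]}
  ]
}}

```text
time_s: 19.8
tcp_pos: [0.4445, 0.2679, 0.1843]
tcp_rot: [-0.059, 0.026, 0.966, 0.252]
contact_force: [-0.6, 0.2, 0.9]
finger_gap: 0.0512
gripper_force: 0.0
```

```bash
python3 -c "
from h import *
where();plan(*wing(np.radians(75),(65.5,58,32)))"
```

```text
tcp seat [65.4 57.  37.8] F seat [0.7 0.5 0.7] xtool in seat [ 0.26   0.966 -0.003] ztool [-0.001 -0.003 -1.   ]
t 19.8 pos [0.4445 0.2679 0.1843] gap 0.0512 F [-0.6  0.2  0.9]
travel [ 0.01  -0.002  0.058] turn [-0.      0.001  -0.0003]
```

Call:
{"op": "carry_out", "data": {
  "rows": [
    {"travel": [0.01,0,0.02],"turn": [0,0,0]},
    {"travel": [0.01,0,0.04],"turn": [0,0,0]},
    {"travel": [0.01,0,0.04],"turn": [0,0,0]}
  ]
}}

```text
time_s: 20.1
tcp_pos: [0.4427, 0.2701, 0.1808]
tcp_rot: [-0.059, 0.026, 0.966, 0.252]
contact_force: [-0.2, 0.3, -0.1]
finger_gap: 0.0514
gripper_force: 0.0
```

Call:
{"op": "carry_out", "data": {
  "rows": [
    {"travel": [0,0,0],"turn": [0,0,0]},
    {"travel": [0,0,0],"turn": [0,0,0]},
    {"travel": [0,0,0],"turn": [0,0,0]},
    {"travel": [0,0,0],"turn": [0,0,0]},
    {"travel": [0,0,0],"turn": [0,0,0]}
  ],
  "fingers": -1
}}

```text
time_s: 20.6
tcp_pos: [0.4426, 0.2676, 0.1797]
tcp_rot: [-0.059, 0.026, 0.966, 0.25]
contact_force: [-1.4, -6.6, 0.4]
finger_gap: 0.013
gripper_force: 59.5
```

```bash
python3 -c "
from h import *
where();plan(*wing(0,(65.5,58,34)))"
```

```text
tcp seat [63.3 58.9 33.8] F seat [-5.1  2.7  3.4] xtool in seat [ 0.26   0.965 -0.003] ztool [-0.004 -0.002 -1.   ]
t 20.6 pos [0.4426 0.2676 0.1797] gap 0.013 F [-1.4 -6.6  0.4]
travel [-0.003  0.024 -0.002] turn [-2.000e-04  1.400e-03  4.161e-01]
```

Call:
{"op": "carry_out", "data": {
  "rows": [
    {"travel": [0,-0.02,0],"turn": [0,0,0.02]},
    {"travel": [0,-0.02,0],"turn": [0,0,0.04]},
    {"travel": [0,-0.02,0],"turn": [0,0,0.06]},
    {"travel": [0,-0.02,0],"turn": [0,0,0.08]},
    {"travel": [0,-0.02,0],"turn": [0,0,0.1]}
  ]
}}

```text
time_s: 21.1
tcp_pos: [0.4427, 0.2679, 0.1798]
tcp_rot: [-0.098, 0.178, 0.95, 0.239]
contact_force: [0.2, -1.4, 2.6]
finger_gap: 0.0132
gripper_force: 59.5
```

```bash
python3 -c "
from h import *
where();print(ctrl.get_obs()['torque'].round(2), ctrl.get_obs()['joints'].round(2))"
```

```text
tcp seat [63.5 58.8 33.8] F seat [0.1 0.1 2.9] xtool in seat [ 0.547  0.837 -0.003] ztool [-0.001 -0.003 -1.   ]
[-0.64 -0.02  0.18] [-0.13  0.56 -0.18  2.05 -0.76  0.64  1.56]
```

Call:
{"op": "carry_out", "data": {
  "rows": [
    {"travel": [0,0,0],"turn": [0,0,0.02]},
    {"travel": [0,0,0],"turn": [0,0,0.04]},
    {"travel": [0,0,0],"turn": [0,0,0.06]},
    {"travel": [0,0,0],"turn": [0,0,0.08]},
    {"travel": [0,0,0],"turn": [0,0,0.1]}
  ]
}}

```text
time_s: 21.6
tcp_pos: [0.4429, 0.2681, 0.18]
tcp_rot: [-0.134, 0.324, 0.91, 0.221]
contact_force: [-0.3, -2.0, 2.1]
finger_gap: 0.013
gripper_force: 59.4
```

Call:
{"op": "carry_out", "data": {
  "rows": [
    {"travel": [0,0,0],"turn": [0,0,0.02]},
    {"travel": [0,0,0],"turn": [0,0,0.04]},
    {"travel": [0,0,0],"turn": [0,0,0.06]},
    {"travel": [0,0,0],"turn": [0,0,0.08]},
    {"travel": [0,0,0],"turn": [0,0,0.1]}
  ]
}}

```text
time_s: 22.1
tcp_pos: [0.4431, 0.2684, 0.1801]
tcp_rot: [-0.167, 0.462, 0.848, 0.198]
contact_force: [0.3, -1.2, 2.2]
finger_gap: 0.013
gripper_force: 59.4
```

```bash
python3 -c "
from h import *
where();plan(*wing(0,(63.5,58.7,34)));print(ctrl.get_obs()['torque'].round(2), ctrl.get_obs()['joints'].round(2))"
```

```text
tcp seat [64.  58.3 33.8] F seat [ 0.  -0.1  2.5] xtool in seat [ 0.934  0.356 -0.002] ztool [-0.001 -0.003 -1.   ]
t 22.1 pos [0.4431 0.2684 0.1801] gap 0.013 F [ 0.3 -1.2  2.2]
travel [-0.003 -0.006 -0.002] turn [0.0011 0.0004 0.116 ]
[-0.43 -0.15  0.11] [-0.25  0.55 -0.02  2.06 -0.86  0.7   1.03]
```

Call:
{"op": "carry_out", "data": {
  "rows": [
    {"travel": [0,0,0],"turn": [0,0,0.03]},
    {"travel": [0,0,0],"turn": [0,0,0.06]},
    {"travel": [0,0,0],"turn": [0,0,0.09]},
    {"travel": [0,0,0],"turn": [0,0,0.116]},
    {"travel": [0,0,0],"turn": [0,0,0.116]}
  ]
}}

```text
time_s: 22.6
tcp_pos: [0.4435, 0.2685, 0.1801]
tcp_rot: [-0.199, 0.608, 0.751, 0.164]
contact_force: [1.6, -0.0, 2.3]
finger_gap: 0.0129
gripper_force: 59.5
```

Call:
{"op": "carry_out", "data": {
  "rows": [
    {"travel": [0,0,0],"turn": [0,0,0]},
    {"travel": [0,0,0],"turn": [0,0,0]},
    {"travel": [0,0,0],"turn": [0,0,0]},
    {"travel": [0,0,0],"turn": [0,0,0]}
  ],
  "fingers": 0.2
}}

```text
time_s: 23.0
tcp_pos: [0.4423, 0.2683, 0.1796]
tcp_rot: [-0.2, 0.607, 0.751, 0.164]
contact_force: [0.2, 0.5, 0.0]
finger_gap: 0.0513
gripper_force: 0.0
```

Call:
{"op": "carry_out", "data": {
  "rows": [
    {"travel": [0,0,-0.3],"turn": [0,0,0]},
    {"travel": [0,0,-0.6],"turn": [0,0,0]},
    {"travel": [0,0,-1],"turn": [0,0,0]},
    {"travel": [0,0,-1],"turn": [0,0,0]}
  ]
}}

```text
time_s: 23.4
tcp_pos: [0.4562, 0.217, 0.2698]
tcp_rot: [-0.197, 0.608, 0.751, 0.167]
contact_force: [1.4, -0.2, -0.8]
finger_gap: 0.0512
gripper_force: 0.0
```

```bash
python3 -c "
from h import *
where()"
```

```text
tcp seat [ 62.9  56.1 138. ] F seat [-0.8 -1.3 -0.5] xtool in seat [ 1.     0.002 -0.002] ztool [-0.002 -0.012 -1.   ]
```

Call:
{"op": "carry_out", "data": {
  "rows": [
    {"travel": [-0.5,0,-0.5],"turn": [0,0,0]},
    {"travel": [-1,0,-1],"turn": [0,0,0]},
    {"travel": [-1,0,-1],"turn": [0,0,0]},
    {"travel": [-1,0,-1],"turn": [0,0,0]}
  ]
}}

```text
time_s: 23.8
tcp_pos: [0.4836, 0.0795, 0.3031]
tcp_rot: [-0.197, 0.611, 0.749, 0.164]
contact_force: [0.2, 0.3, 0.9]
finger_gap: 0.0513
gripper_force: 0.0
```

Call:
{"op": "carry_out", "data": {
  "rows": [
    {"travel": [-0.5,0,0],"turn": [0,0,0]},
    {"travel": [-1,0,0],"turn": [0,0,0]},
    {"travel": [-1,0,0],"turn": [0,0,0]},
    {"travel": [-1,0,0],"turn": [0,0,0]}
  ]
}}

```text
time_s: 24.2
tcp_pos: [0.4987, 0.0013, 0.2518]
tcp_rot: [-0.201, 0.608, 0.75, 0.163]
contact_force: [-0.3, -0.3, -0.4]
finger_gap: 0.0514
gripper_force: 0.0
```

```bash
python3 - <<'E'
from h import *
S=W([0,-27.5,0])[0];F=frame()[1];im=[]
for n in('scene','top'):
    s=snap(n);hsv=cv2.cvtColor(s['color'],cv2.COLOR_RGB2HSV);H,Wd=hsv.shape[:2]; yy,xx=np.mgrid[:H,:Wd]
    L=((pts(s,np.c_[xx.ravel(),yy.ravel()])-S)@F*1000).reshape(H,Wd,3);x,y,z=np.moveaxis(L,2,0);h,sa,v=[hsv[...,i].astype(int) for i in range(3)]
    cop=(h<17)&(h>3)&(sa>110)
    T=np.linalg.inv(s['camera_from_world'])
    for nm,m,zt in(('pipe',cop&(z>0)&(z<24)&(abs(y)<22)&(abs(x)<110),6),('wing',cop&(z>48)&(z<75)&(abs(x-66)<40)&(abs(y-56)<30),62),('tongue',(sa<60)&(v>130)&(z>15)&(z<40)&(abs(x-66)<40)&(y<50)&(y>-35),26)):
        q=np.c_[xx[m],yy[m]].astype(float)
        if len(q)<8: print(n,nm,len(q)); continue
        d=np.c_[und(s,q),np.ones(len(q))]@T[:3,:3].T@F; oo=(T[:3,3]-S)@F*1000;t=oo+d*((zt-oo[2])/d[:,2])[:,None]
        print(n,nm,len(q),cv2.minAreaRect(np.float32(t[:,:2])),'pct',np.percentile(L[m],[2,50,98],axis=0).round(1).tolist())
    c=proj(s,W([40,0,20]))[0].astype(int); im.append(cv2.resize(s['color'][c[1]-50:c[1]+50,c[0]-50:c[0]+50],(400,400),interpolation=3))
save('fin',np.hstack(im))
E
```

```text
scene pipe 435 ((-1.6341400146484375, -2.761728286743164), (26.776111602783203, 160.34616088867188), 89.8648910522461) pct [[-77.0, -15.9, 1.9], [-8.5, -6.2, 11.3], [77.2, 7.3, 17.2]]
scene wing 125 ((66.1455307006836, 49.12607192993164), (47.950992584228516, 24.327957153320312), 3.1254684925079346) pct [[43.3, 45.2, 49.4], [65.8, 50.7, 59.9], [87.7, 61.6, 66.4]]
scene tongue 180 ((65.12747192382812, 15.906278610229492), (65.81062316894531, 27.172142028808594), 84.94976043701172) pct [[55.3, -14.6, 20.4], [66.0, 16.4, 26.1], [77.8, 47.0, 32.4]]
top pipe 475 ((-1.9754562377929688, 3.027252197265625), (164.26925659179688, 26.268041610717773), 0.24273401498794556) pct [[-76.9, -9.0, 4.1], [-10.6, 3.5, 12.0], [78.3, 14.9, 19.0]]
top wing 23 ((67.19075012207031, 58.864036560058594), (14.301360130310059, 50.95383071899414), 89.78811645507812) pct [[40.4, 51.6, 53.0], [64.3, 63.9, 60.3], [90.5, 65.6, 64.9]]
top tongue 206 ((67.06666564941406, 16.988466262817383), (27.285160064697266, 60.34512710571289), 2.7388784885406494) pct [[54.1, -11.8, 18.8], [66.4, 18.2, 26.5], [77.1, 46.6, 32.9]]
```

View pics/fin.png

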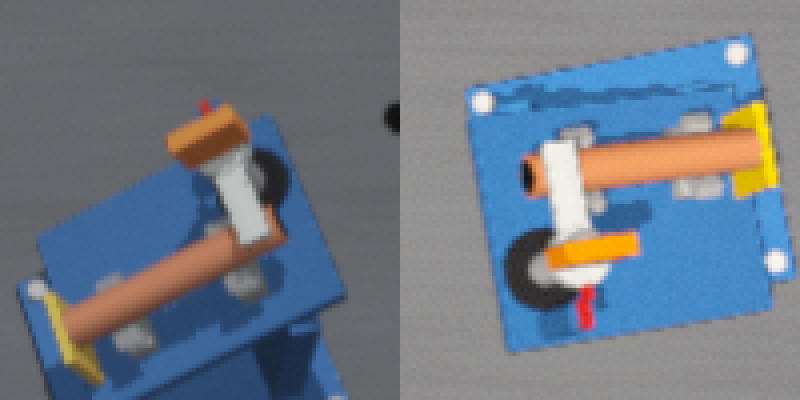

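The last picture shows the pipe down on the stop at (745,150). The tongue lies square across it at (565,190), and the red pointer is in line with the red mark at (587,300). The pipe axis is within 0.3° of the cradle, and the wing's top face is within about 0.3° in the top view (3° in the scene view, where the wing's side is in the fit). The gripper is clear of everything, so I'll hand in.

```bash
python3 -c "
from h import *
print(ctrl.hand_in())"
```

```text
the job is handed in; nothing more can be done
None
```

I've handed the job in: the copper pipe is in the vee cradle with its lower end against the yellow stop, and the lock collar is turned to its mark with the tongue square across the pipe. It took about 24 s; the hand-in returned no score.

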